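# Pack the jar carrier and pump its clamp snug

## Task

Pack the jar carrier for the trip: stand the tin, the red-capped jar and the black-capped jar upright in its channel in any order, then pump the orange ratchet trigger until the row is snug against the end stop and the rubber pad's spring is pressed in about half way, without ever bottoming it out. Drive the jaw only with the trigger, leave the other things where they stand, and finish while still holding the trigger squeezed, off its rest, with the row clamped.

Things in the scene. Friction and masses are not known exactly. Their poses are not given: they have to be found in the camera images.
- carrier: Fixed wooden jar carrier, y -250 to +137 mm, 88 mm wide at the channel; origin under it on the worktop, +y along the row toward the end stop, z up. Open-topped channel 68 mm wide (x -34 to +34), floor at z = 8 mm, rails up to z = 35 mm, from the pad's face to the end stop at y = +120 mm. Clamp at y -250 to -88 mm; black fixed hand grip 26 x 14 mm, y -129 to -115 mm, up to z = 110 mm.
- channel_mid (a point): Point on the channel floor at carrier x = 0, y = +30 mm, z = 8 mm; its axes are the carrier's. The three goods side by side fill 142 mm of the channel, whose free length at the start is 172 to 186 mm: leave about 8 mm between them when loading.
- end_stop (a point): Point on the inner face of the channel's fixed wooden end stop (76 mm wide, 12 mm thick, top at z = 74 mm), at carrier x = 0, y = +120 mm, z = 36 mm.
- pad_press (a joint): Spring compression of the rubber pad on the jaw, 0 (relaxed) to 0.016 m (bottomed out); 1000 N/m. The pad face lies at carrier y = -0.066 + jaw travel - pad_press. Half way is 0.008; the green guide pins between pad and orange plate show what is left.
- pad: Black rubber pad, 50 mm wide, 38 mm high (z 17 to 55 mm), which presses on the row. Its origin coincides with the carrier's origin shifted by (jaw travel - pad_press) along carrier +y.
- jaw: Orange jaw plate (54 mm wide, z 15 to 57 mm) on a steel rack bar guided along carrier y. Its origin lies on the carrier's y axis at y = travel: 0 to 14 mm at the start, about 53 when snug. Relaxed pad face at carrier y = travel - 66 mm. A ratchet with 8 mm teeth lets it only advance toward the end stop (slips back by up to one tooth). Not to be pushed by hand.
- pad_front (a point): Centre of the pad's front face, 36 mm above the worktop.
- trigger_angle (a joint): Trigger angle, 0 at rest (leans 0.24 rad away from the jaw) to 0.48 rad (squeezed, leans 0.24 rad toward the jaw). Hinge along carrier x at y = -175 mm, z = 15 mm. Return spring 0.15 N m at rest, 0.27 N m squeezed. Drive pawl 44 mm from the hinge: a full squeeze moves it 21 mm, of which up to 8 may be idle, so the jaw advances by one or two 8 mm teeth; a full return takes up new teeth.
- trigger: Orange trigger; its finger piece at the top is 24 mm wide along carrier x, 12 mm thick, from 49 to 93 mm from the hinge axis along the trigger (z about 63 to 105 mm). It can be pinched from above across its 24 mm and swung toward the jaw with up to about 15 N (a pinch yields by some mm). Origin on the trigger's hinge axis; the axes swing with the trigger.
- trigger_top (a point): Centre of the trigger's finger piece, 71 mm from the hinge axis; at rest about 84 mm above the worktop.
- pea_tin: Tin with a green label, upright, diameter 57 mm, height 72 mm, 0.13 to 0.25 kg; origin at the centre of its underside.
- red_jar: Spice jar with a red cap, upright, diameter 43 mm, height 106 mm, about 0.11 kg; origin at the centre of its underside.
- black_jar: Spice jar with a black cap, upright, diameter 40 mm, height 105 mm, about 0.11 kg; origin at the centre of its underside.
- jam: Bystander: jam jar with a white lid, diameter 76 mm, height 95 mm; origin at the centre of its underside.
- tea: Bystander: white tea caddy with a knobbed lid, diameter 87 mm, height 105 mm; origin at the centre of its underside.
- tumbler: Bystander: clear glass, diameter 80 mm, height 88 mm, on the drainer; origin at the centre of its underside.
- mug: Bystander: white mug, 85 x 116 x 100 mm with handle, on the drainer; origin at the centre of its underside.
Not all that is in view belongs to the job. What is shaped like the red_jar but blue is not meant. Leave any yellow look-alike of the black_jar alone.

How it is judged:
By the outcome, as a careful person would: the job done as asked, in the order asked, and still so for the second after the job is handed in, while the arm keeps its last pose, push and grip.
It also fails if it takes over 72 s, if anything falls off the work surface, if the arm or the gripper's body presses on something with over 40 N, if the wrist force passes 120 N, or if a joint passes its speed limit or range.

## Robot

A 6-joint arm with a two-finger parallel gripper is mounted at the origin on a cart in front of the work surface, level with it; the furniture and walls round the work are solid. World frame = base frame: x ahead of the robot, y to its left, z up, the work surface at z = 0. Lengths are in m, angles in rad, forces in N, time in s.
With the tool pointing down it reaches from about 0.325 to 0.9 m from the base axis. Payload 6.1 kg.
Tool frame: the origin (TCP) lies on the centre line of the jaws, within the pads' length; the fingertips stand 25 mm ahead of it and the grasp point (between the pads) lies 6 mm ahead of it (tcp_to_tips is the distance from the TCP to the fingertips, in m); z points along the fingers, y is the line along which they close (so a half turn about z gives the same grasp; the last joint's range is limited). The gripper opens to 87 mm and grips with 3 to 60 N. Pads are 19 mm wide; open, the fingers measure 117 mm over their backs; the gripper's body (75 mm by 190 mm) begins 51 mm behind the grasp point.
Start: joints at [1.058, 0.22, 1.526, -0, 1.395, -0.126], TCP at [0.236, 0.579, 0.248] pointing down, gripper open.
Joint ranges: [-2.98, 2.98], [-0.91, 2.08], [0.09, 2.57], [-1.24, 4.39], [0.2, 2.65], [-2.68, 2.68]. Speed limits (rad/s): [2.57, 2.57, 3.01, 3.14, 3.14, 3.14].

## Interface

Orientations are given as a unit quaternion [x, y, z, w].
In Python, from cell import get_state, grab_frame, finish_job, masks_of, tcp_to_tips gives the robot as it stands. The module is installed in compiled form; this text tells all that it offers.
- The arm moves only by the shell command python3 -m crank 'ROWS' [OPENING] [FORCE]. ROWS is JSON, a list that holds one entry, the list of rows, each a list of 4 numbers: the shift along the tool's x, y, z in m, then the turn about the tool's z in rad. In form: [[[dx, dy, dz, yaw], ...]]. A call has exactly 5 rows; each row is the pose to reach, as a shift and turn from the pose commanded when the call began, along the tool's axes at that moment; what a row does not reach only later rows make up. A row lasts 1/10 s, in which the tool goes at most 50 mm and 8.59 degrees, less where a joint would pass 70% of its speed; a pose out of reach is approached as far as the arm can. A call with a gripper value outside its range is refused whole. OPENING is the opening in per cent of the stroke, from 0 (shut) to 100 (fully open), set as the call begins (- or left out, the last holds). The fingers move at their own pace and stop on an object; FORCE is the grip in N (left out, the last holds). Time passes only in rows, so rows that repeat a pose let the fingers close, or fill a call up. It gives the time, the measured TCP pose, the force, the opening and the grip force at its end, in the units of the state.
- get_state(): the state, without advancing time (a new reading comes with each control period).
- grab_frame(name): name is "side" or "top" or "wrist"; returns a dict with "image" (400x640x3 uint8, red, green, blue), "camera_matrix" (3x3 intrinsics, pixels), "world_from_camera" (4x4, takes a point from camera to world coordinates). Camera axes: x right, y up, looking along -z (the intrinsics and any distortion apply to the point x, -y, -z); pixel columns grow to the right and rows downward; lengths in m; the calibration is good to about 2 mm. A picture is of the moment at which its call begins. There is no depth.
- finish_job(): hands the job in; it is judged then, once.
Trained networks look in a picture, given as the dict that the camera call returned (one of the last four; its "shot" number tells which), for a name from the list of things; names that differ only in an ending like _2 or _b are one class to them, and where a whole thing is asked for, a point or a joint stands for the part that bears it (a point fixed in the world has none). Each returns a list of dicts, best first, with "conf" (0 to 1); they miss things now and then, are a little off and sometimes report something else, mostly with a low value. They report only what shows in the picture. A call takes as long as a camera call. They do not tell look-alikes from the thing itself.
- masks_of(picture, target): "region" (400x640 bool, what is visible of it) and "point" ([column, row] in pixels, amid what is visible of it).
The state is a dict: "clock": time; "joint_pos": joint angles; "dq": joint speeds; "tau": joint torques, N m; "position": TCP position; "orientation": TCP orientation; "ft_force": force on the tool from outside, world axes, zero at the start; "wrist_torque": the same for the moment, N m; "gripper_width": finger opening in m; "gripper_force": force on a finger pad.
Only numpy, scipy, OpenCV 4.12 (cv2) and the standard library are available. Lean on these libraries where they do the work, as an engineer would, in place of code of your own. Each camera call takes 0.05 s, during which the arm holds its last target. There are 200 camera calls.

## Working session

There is one attempt and no reset: what is moved stays moved. The work goes in short steps, Python scripts to look and compute and a shell command to move; the robot and the scene stay as the last step left them, time stands still between calls to the robot, and variables do not carry over. Pictures are saved under pics/ and viewed, at most 10 in all, crops included, and the job is handed in when it is done.

```bash
mkdir -p pics; cat > h.py <<'E'
import numpy as np, cv2
from cell import *
def save(f,n): cv2.imwrite(f'pics/{n}.png', f["image"][...,::-1])
def ray(f,px):
    K=f["camera_matrix"];T=f["world_from_camera"]
    d=np.linalg.inv(K)@np.array([px[0],px[1],1.]); d=np.array([d[0],-d[1],-d[2]])
    return T[:3,3],T[:3,:3]@d
def onz(f,px,z):
    o,d=ray(f,px); return o+d*(z-o[2])/d[2]
def proj(f,p):
    T=f["world_from_camera"]; c=T[:3,:3].T@(np.asarray(p)-T[:3,3]); q=f["camera_matrix"]@np.array([c[0],-c[1],-c[2]]); return q[:2]/q[2]
E
python3 - <<'E'
from h import *
s=get_state(); print({k:np.round(v,3) for k,v in s.items()})
for n in ("top","side"):
    f=grab_frame(n); save(f,n+"0"); print(n,np.round(f["world_from_camera"],3).tolist(),f["camera_matrix"].tolist(), {k:v for k,v in f.items() if k not in("image","world_from_camera","camera_matrix")})
    for t in ("carrier","pea_tin","red_jar","black_jar","trigger","pad","jaw"):
        for m in masks_of(f,t): 
            r=m["region"]; ys,xs=np.nonzero(r); print(t,round(m["conf"],2),np.round(m["point"]),xs.min(),xs.max(),ys.min(),ys.max(), f["image"][r].mean(0).round())
E
```

```text
{'clock': np.float64(0.0), 'joint_pos': array([ 1.058,  0.221,  1.528,  0.   ,  1.395, -0.126]), 'dq': array([ 0.001, -0.001,  0.   , -0.001, -0.   , -0.   ]), 'tau': array([-2.0000e-03, -4.9461e+01, -3.8738e+01,  7.0000e-02,  5.7000e-02,
       -0.0000e+00]), 'position': array([0.235, 0.578, 0.246]), 'orientation': array([ 0.192,  0.981, -0.001, -0.   ]), 'ft_force': array([0.522, 0.352, 0.775]), 'wrist_torque': array([-0.009, -0.059,  0.018]), 'gripper_force': np.float64(0.0), 'gripper_width': np.float64(0.087)}
top [[-0.003, 0.998, -0.066, 0.448], [-1.0, -0.001, 0.023, -0.001], [0.023, 0.066, 0.998, 1.279], [0.0, 0.0, 0.0, 1.0]] [[406.66226845541695, 0.0, 318.43283382328696], [0.0, 406.66226845541695, 206.93182151867055], [0.0, 0.0, 1.0]] {'shot': 1}
carrier 0.62 [268. 216.] 217 344 202 234 [137. 112.  81.]
carrier 0.61 [313. 214.] 284 350 208 223 [131. 124. 106.]
pea_tin 0.79 [374. 246.] 363 383 235 253 [139. 139. 134.]
pea_tin 0.63 [182. 173.] 163 199 155 186 [126. 126. 122.]
pea_tin 0.56 [420. 233.] 410 431 228 242 [116.  60.  50.]
red_jar 0.91 [449. 240.] 440 464 236 250 [ 40.
[... 787 characters left out ...]
0.0, 1.0]] {'shot': 2}
carrier 0.92 [324. 238.] 303 341 194 264 [140. 102.  68.]
pea_tin 0.82 [361. 201.] 357 369 190 208 [156. 154. 142.]
red_jar 0.71 [365. 179.] 360 369 170 187 [160. 119. 109.]
black_jar 0.82 [300. 272.] 292 307 251 288 [90. 98. 80.]
black_jar 0.72 [321. 238.] 301 342 194 264 [140. 103.  70.]
black_jar 0.61 [331. 265.] 325 339 244 283 [185. 155.  41.]
trigger 0.58 [332. 200.] 330 336 194 208 [162.  91.  46.]
trigger 0.44 [329. 223.] 319 332 220 230 [42. 34. 31.]
trigger 0.17 [326. 173.] 314 333 164 189 [171. 166. 159.]
pad 0.64 [331. 199.] 330 335 193 206 [174.  93.  42.]
pad 0.48 [329. 224.] 319 332 220 230 [45. 36. 32.]
jaw 0.71 [326. 221.] 319 338 202 230 [84. 54. 34.]
```

```bash
python3 - <<'E'
import cv2,numpy as np
a=cv2.imread('pics/top0.png')[130:280,140:480]; a=cv2.resize(a,None,fx=2.35,fy=2.0*1.175,interpolation=cv2.INTER_CUBIC)[:350]
b=cv2.imread('pics/side0.png')[130:310,200:520]; 
cv2.imwrite('pics/v1.png',cv2.resize(cv2.imread('pics/top0.png')[130:280,140:480],(799,352),interpolation=cv2.INTER_CUBIC))
cv2.imwrite('pics/v2.png',cv2.resize(b,(800,450),interpolation=cv2.INTER_CUBIC))
E
```

```text
(no output)
```

View pics/v1.png

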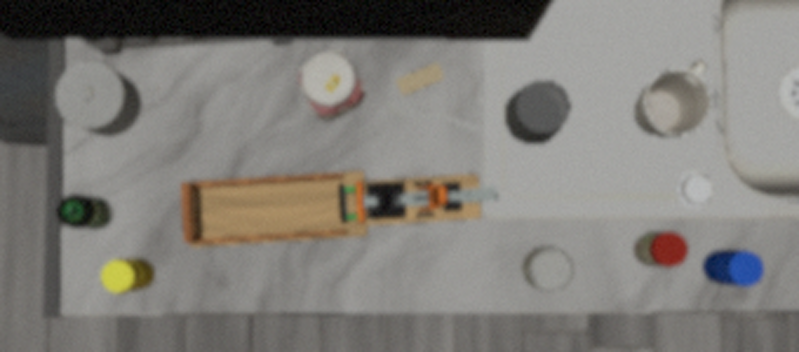

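View pics/v2.png

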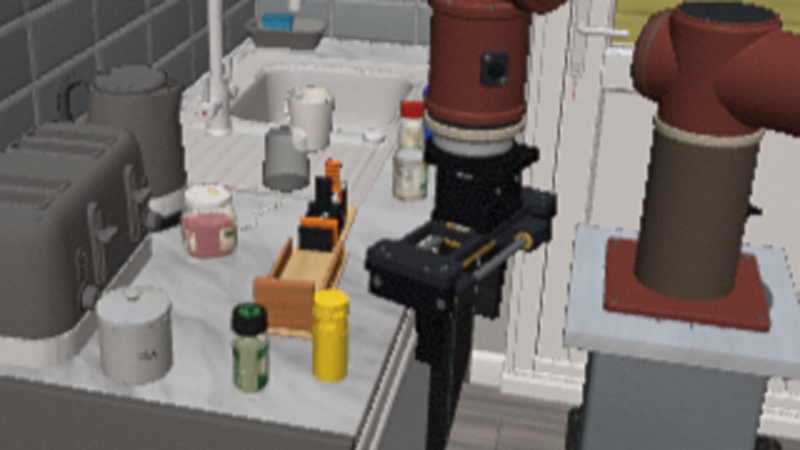

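The top view shows the carrier lying nearly along world y, with its end stop at left (crop 186,214) and the trigger at (437,197). The black-capped jar is at (72,210), the tin at (549,270) and the red cap at (668,248). The yellow (118,275) and blue (745,268) jars are the look-alikes. In the side view everything stands upright.

```bash
cat >> h.py <<'E'
def rows(p=None,ang=None,dz=None):
    "p: world TCP target, ang: world angle (deg) of tool y (mod 180)"
    from scipy.spatial.transform import Rotation as R
    s=get_state(); M=R.from_quat(s["orientation"]).as_matrix(); P=s["position"]
    d=M.T@(np.asarray(p)-P); a=np.degrees(np.arctan2(M[1,1],M[0,1])); t=0
    if ang is not None: t=(a-ang+90)%180-90
    print("t %.2f pos %s yang %.1f | shift %s yaw %.3f rad (%.1f deg) j6 %.2f"%(s["clock"],P.round(4),a,d.round(4),np.radians(t),t,s["joint_pos"][5]))
E
python3 - <<'E'
from h import *
f=grab_frame("top")
v1=lambda x,y:(140+x/2.35,130+y/2.347)
for n,p,z in (("tin",(549,268),.072),("red",(668,248),.106),("black",(72,210),.105),("yellow",(118,275),.105),("blue",(745,268),.106),("jam",(330,80),.095),("tea",(90,95),.1),
  ("stopL",(183,185),.074),("stopR",(190,243),.074),("railL",(365,173),.035),("railR",(367,237),.035),("tailL",(481,178),.01),("tailR",(480,217),.01),("trig",(437,197),.1),("grip",(388,200),.11)):
    print(n,onz(f,v1(*p),z).round(4))
hsv=cv2.cvtColor(f["image"],cv2.COLOR_RGB2HSV)
red=((hsv[...,0]<8)|(hsv[...,0]>172))&(hsv[...,1]>150); red[:, :400]=0
ys,xs=np.nonzero(red); print("redcap",onz(f,(xs.mean(),ys.mean()),.104), len(xs))
w=grab_frame("wrist"); save(w,"w0"); print(np.round(w["world_from_camera"],3).tolist(), w["camera_matrix"][0])
rows((.4,.6,.25),0)
E
```

```text
tin [ 0.4168 -0.1915  0.072 ]
red [ 0.4417 -0.3335  0.106 ]
black [0.4902 0.3961 0.105 ]
yellow [0.411 0.339 0.105]
blue [ 0.4168 -0.4285  0.106 ]
jam [0.6523 0.0835 0.095 ]
tea [0.6324 0.3787 0.1   ]
stopL [0.5224 0.2689 0.074 ]
stopR [0.4496 0.2592 0.074 ]
railL [0.5402 0.0418 0.035 ]
railR [0.4568 0.0392 0.035 ]
tailL [ 0.5351 -0.1118  0.01  ]
tailR [ 0.4831 -0.1101  0.01  ]
trig [ 0.5055 -0.0493  0.1   ]
grip [0.5014 0.0111 0.11  ]
redcap [ 0.54911687 -0.33211142  0.104     ] 179
[[0.377, -0.892, -0.249, 0.167], [0.926, 0.363, 0.102, 0.607], [-0.0, -0.269, 0.963, 0.384], [0.0, 0.0, 0.0, 1.0]] [354.47424424   0.         319.70333878]
t 0.90 pos [0.2358 0.5788 0.2476] yang 67.8 | shift [-0.1441  0.0816 -0.0024] yaw 1.184 rad (67.8 deg) j6 -0.13
```

View pics/w0.png

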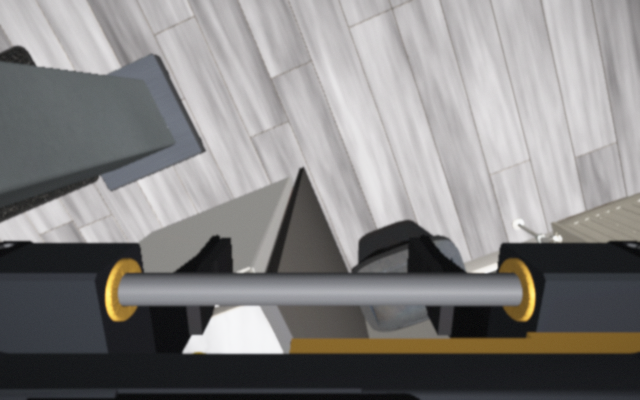

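The wrist view shows only floor and the cart. The fingers sit at the bottom of the image, so the camera looks along the tool's +x side. I'll move above the black jar.

```bash
python3 -m crank '[[[-0.03,-0.01,-0.002,0.14],[-0.07,-0.023,-0.002,0.28],[-0.11,-0.037,-0.002,0.42],[-0.15,-0.05,-0.002,0.56],[-0.19,-0.064,-0.002,0.70]]]' 100 20; python3 -c "
from h import *
rows((.49,.35,.26),0)"
```

```text
clock: 1.4
position: [0.3886, 0.4468, 0.2497]
orientation: [0.519, 0.855, 0.0, 0.0]
ft_force: [0.1, 0.4, -0.1]
gripper_width: 0.0874
gripper_force: 0.0
t 1.40 pos [0.3886 0.4468 0.2497] yang 27.4 | shift [-0.1326  0.0454 -0.0103] yaw 0.479 rad (27.4 deg) j6 0.24
```

```bash
python3 -m crank '[[[-0.03,0.01,-0.01,0.12],[-0.066,0.022,-0.01,0.24],[-0.10,0.034,-0.01,0.36],[-0.132,0.045,-0.01,0.478],[-0.132,0.045,-0.01,0.478]]]' >/dev/null; python3 - <<'E'
from h import *
rows((.49,.396,.26),0)
w=grab_frame("wrist"); save(w,"w1")
for t in ("black_jar","carrier","end_stop","channel_mid"):
    for m in masks_of(w,t):
        r=m["region"]; ys,xs=np.nonzero(r); print(t,round(m["conf"],2),np.round(m["point"]),xs.min(),xs.max(),ys.min(),ys.max(),w["image"][r].mean(0).round(),onz(w,m["point"],.1).round(4))
print(proj(w,(.49,.396,.105)),np.round(w["world_from_camera"],3).tolist())
E
```

```text
t 1.90 pos [0.4917 0.349  0.2596] yang -0.1 | shift [ 0.047  -0.0017 -0.0005] yaw -0.001 rad (-0.1 deg) j6 0.49
black_jar 0.84 [233. 192.] 200 264 160 222 [222. 209.  35.] [0.4173 0.3479 0.1   ]
black_jar 0.63 [316. 138.] 292 341 109 159 [49. 73. 51.] [0.489  0.3943 0.1   ]
carrier 0.66 [318. 270.] 280 357 229 338 [192. 143.  90.] [0.4904 0.2746 0.1   ]
end_stop 0.77 [317. 267.] 279 357 228 339 [192. 143.  91.] [0.4891 0.2772 0.1   ]
channel_mid 0.9 [323. 267.] 279 357 229 338 [192. 142.  90.] [0.4946 0.2774 0.1   ]
[317.56305845 136.20763014] [[1.0, 0.002, -0.002, 0.491], [-0.001, 0.963, 0.27, 0.423], [0.002, -0.27, 0.963, 0.396], [0.0, 0.0, 0.0, 1.0]]
```

View pics/w1.png

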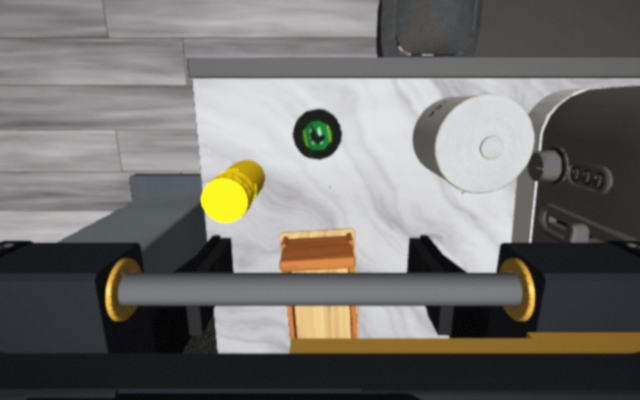

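The wrist view shows the black cap, with green markings, centred at (317,134). The yellow look-alike is at (228,195), and the carrier end stop is at columns 280–357, row ~265.

```bash
python3 - <<'E'
from h import *
w=grab_frame("wrist"); p=onz(w,(317,134),.105); print(p)
rows((p[0],p[1],.07),-3)
print("stop top corners", [onz(w,q,z).round(4) for q,z in (((281,263),.074),((356,262),.074),((281,234),.0),((355,231),.0))])
E
```

```text
[0.48518935 0.40176331 0.105     ]
t 2.20 pos [0.488  0.3529 0.2596] yang 0.5 | shift [ 0.0489 -0.0024  0.1896] yaw 0.061 rad (3.5 deg) j6 0.49
stop top corners [array([0.45  , 0.2727, 0.074 ]), array([0.5244, 0.2743, 0.074 ]), array([0.4423, 0.275 , 0.    ]), array([0.5303, 0.2795, 0.    ])]
```

```bash
python3 - <<'E'
from h import *
w=grab_frame("wrist"); save(w,"w2")
g=w["image"].astype(int); d=(g.sum(2)<330); d[:85]=0; d[185:]=0; d[:,:270]=0; d[:,370:]=0
n,l,st,c=cv2.connectedComponentsWithStats(d.astype(np.uint8)); i=1+st[1:,4].argmax(); print(st[i])
cen=(st[i][0]+st[i][2]/2-.5, st[i][1]+st[i][3]/2-.5); p=onz(w,cen,.105); print(cen,p)
rows((p[0],p[1],.07),-3)
E
```

```text
[ 299  114   47   50 1797]
(np.float64(322.0), np.float64(138.5)) [0.48923436 0.39827877 0.105     ]
t 2.25 pos [0.488  0.3529 0.2596] yang 0.5 | shift [0.0453 0.0016 0.1896] yaw 0.061 rad (3.5 deg) j6 0.49
```

```bash
python3 -m crank '[[[0.03,0.001,0.02,0.03],[0.045,0.0015,0.06,0.06],[0.045,0.0015,0.105,0.06],[0.045,0.0015,0.15,0.06],[0.045,0.0015,0.189,0.06]]]' >/dev/null;  python3 -m crank '[[[0,0,0,0],[0,0,0,0],[0,0,0,0],[0,0,0,0],[0,0,0,0]]]' 30 20; python3 -c "
from h import *
rows((.489,.398,.15),-3)"
```

```text
clock: 3.25
position: [0.4914, 0.3978, 0.0731]
orientation: [0.726, 0.688, 0.002, 0.0]
ft_force: [0.1, -0.0, 0.2]
gripper_width: 0.0548
gripper_force: 0.0
t 3.25 pos [0.4914 0.3978 0.0731] yang -3.1 | shift [ 0.0002 -0.0022 -0.0769] yaw -0.002 rad (-0.1 deg) j6 0.61
```

```bash
python3 -m crank '[[[0,0,0,0],[0,0,0,0],[0,0,0,0],[0,0,0,0],[0,0,0,0]]]';  python3 -m crank '[[[0,0,-0.04,0],[0,0,-0.08,0],[-0.04,-0.002,-0.12,0],[-0.085,-0.002,-0.16,0],[-0.13,-0.002,-0.20,0]]]'>/dev/null; python3 -m crank '[[[-0.045,0,0,0],[-0.09,0,0,0],[-0.135,0,0,0],[-0.17,0,0,0],[-0.17,0,0,0]]]' | head -2;  python3 - <<'E'
from h import *
w=grab_frame("wrist")
s=get_state();print(s["position"],s["gripper_width"],s["gripper_force"])
w=grab_frame("wrist"); save(w,"w3"); np.save("w3.npy",w,allow_pickle=True)
E
```

```text
clock: 3.75
position: [0.4904, 0.3972, 0.0713]
orientation: [0.726, 0.688, 0.0, 0.0]
ft_force: [-1.5, -0.5, 5.8]
gripper_width: 0.0402
gripper_force: 20.0
clock: 4.75
position: [0.4726, 0.114, 0.252]
[0.4727662  0.11589885 0.25213589] 0.040050885644662984 19.95890947524458
```

View pics/w3.png

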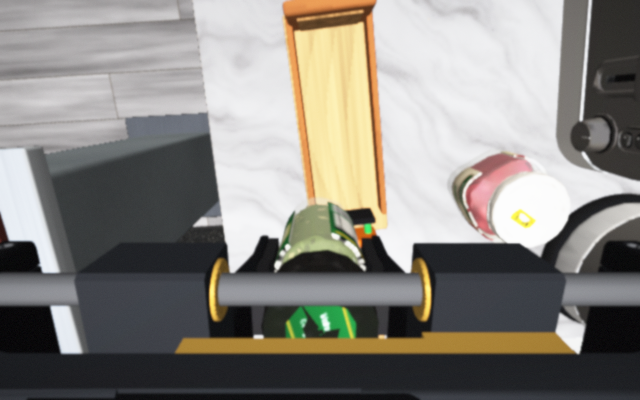

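The jar is held upright. The channel shows clearly at columns 290–385, with its end stop along the top edge at rows ~5–15. Next I'll fit the carrier pose.

```bash
python3 - <<'E'
from h import *
w=np.load("w3.npy",allow_pickle=True).item()
hsv=cv2.cvtColor(cv2.GaussianBlur(w["image"],(3,3),0),cv2.COLOR_RGB2HSV).astype(int); S=hsv[...,1]
L=[];Rr=[]
for r in range(40,190,10):
    c=np.nonzero(S[r,270:400]>75)[0]+270; L.append(onz(w,(c.min()-.5,r),.035)); Rr.append(onz(w,(c.max()+.5,r),.035))
L=np.array(L);Rr=np.array(Rr); M=(L+Rr)/2
print("width",np.hypot(*(Rr-L)[:,:2].T).mean())
k=np.polyfit(M[:,1],M[:,0],1); print("x = %.4f + %.4f (y-0.2)"%(np.polyval(k,.2),k[0]), "yaw deg",np.degrees(np.arctan(-k[0])), np.abs(np.polyval(k,M[:,1])-M[:,0]).max())
for r in range(0,40): print(r,w["image"][r,310:350].mean(0).round().astype(int),end=' ')
print([proj(w,(.49,.262,.074))])
E
```

```text
width 0.08108628216879672
x = 0.4919 + -0.0622 (y-0.2) yaw deg 3.560632204870988 0.000384677135348066
0 [236 158  88] 1 [235 158  87] 2 [235 157  87] 3 [234 156  86] 4 [232 153  85] 5 [227 147  81] 6 [218 139  76] 7 [204 127  69] 8 [186 113  61] 9 [164  98  53] 10 [144  86  46] 11 [133  81  44] 12 [135  86  49] 13 [145  99  58] 14 [156 110  65] 15 [161 115  69] 16 [156 113  68] 17 [141 102  62] 18 [122  88  53] 19 [107  76  45] 20 [99 70 42] 21 [95 67 40] 22 [92 65 39] 23 [93 66 39] 24 [102  73  44] 25 [121  91  57] 26 [148 117  76] 27 [177 146  97] 28 [206 176 120] 29 [229 201 139] 30 [241 216 152] 31 [245 222 157] 32 [245 223 158] 33 [245 224 159] 34 [245 224 159] 35 [245 224 159] 36 [246 224 159] 37 [246 224 159] 38 [246 224 160] 39 [246 225 160] [array([331.03374173,   7.28965558])]
```

```bash
python3 - <<'E'
from h import *
w=np.load("w3.npy",allow_pickle=True).item()
im=w["image"].astype(int)
print(onz(w,(330,8.5),.074),onz(w,(330,26.5),.008))
for r in (60,110,160):
    print(r,[(c,*im[r,c]) for c in list(range(286,318,2))+list(range(362,392,2))])
E
```

```text
[0.48913083 0.26117606 0.074     ] [0.4909573  0.26028827 0.008     ]
60 [(286, np.int64(232), np.int64(232), np.int64(233)), (288, np.int64(234), np.int64(215), np.int64(184)), (290, np.int64(236), np.int64(181), np.int64(112)), (292, np.int64(237), np.int64(161), np.int64(90)), (294, np.int64(236), np.int64(157), np.int64(85)), (296, np.int64(191), np.int64(122), np.int64(69)), (298, np.int64(237), np.int64(205), np.int64(140)), (300, np.int64(249), np.int64(232), np.int64(168)), (302, np.int64(249), np.int64(230), np.int64(166)), (304, np.int64(247), np.int64(227), np.int64(162)), (306, np.int64(246), np.int64(225), np.int64(159)), (308, np.int64(247), np.int64(227), np.int64(162)), (310, np.int64(248), np.int64(230), np.int64(165)), (312, np.int64(248), np.int64(229), np.int64(164)), (314, np.int64(248), np.int64(229), np.int64(164)), (316, np.int64(250), np.int64(233), np.int64(171)), (362, np.int64(251), np.int64(236), np.int64(175)), (364, np.int64(250), np.int64(232), np.int64(169)), (366, np.int64(202), np.int64(161), np.int64(104)), (368, np.int64(112), np.int64(67), np.int
[... 3097 characters left out ...]
.int64(235), np.int64(175)), (366, np.int64(250), np.int64(234), np.int64(170)), (368, np.int64(250), np.int64(234), np.int64(172)), (370, np.int64(252), np.int64(238), np.int64(178)), (372, np.int64(251), np.int64(235), np.int64(173)), (374, np.int64(203), np.int64(161), np.int64(106)), (376, np.int64(118), np.int64(70), np.int64(37)), (378, np.int64(207), np.int64(128), np.int64(68)), (380, np.int64(231), np.int64(151), np.int64(83)), (382, np.int64(231), np.int64(170), np.int64(126)), (384, np.int64(229), np.int64(224), np.int64(224)), (386, np.int64(235), np.int64(235), np.int64(236)), (388, np.int64(234), np.int64(234), np.int64(236)), (390, np.int64(233), np.int64(234), np.int64(236))]
```

```bash
cat >> h.py <<'E'
O=np.array([.4962,.1409]); u=np.array([-.0621,.9981]); v=np.array([.9981,.0621])
def C(x,y,z): return np.r_[O+x*v+y*u,z]
E
python3 -c "
from h import *
rows(C(0,.0925,.252),3.56); print(C(0,.0925,.080))"
```

```text
t 4.85 pos [0.4729 0.1171 0.2522] yang -3.2 | shift [0.1169 0.011  0.0002] yaw -0.118 rad (-6.8 deg) j6 0.14
[0.49045575 0.23322425 0.08      ]
```

```bash
python3 -m crank '[[[0.04,0.004,0,-0.04],[0.08,0.008,0.03,-0.08],[0.117,0.011,0.06,-0.118],[0.117,0.011,0.09,-0.118],[0.117,0.011,0.09,-0.118]]]' >/dev/null; python3 -c "
from h import *
grab_frame('side');rows(C(0,.0925,.081),3.56)"
```

```text
t 5.40 pos [0.4878 0.2348 0.1599] yang 3.8 | shift [-0.0017  0.003   0.0788] yaw 0.004 rad (0.3 deg) j6 0.24
```

```bash
python3 -m crank '[[[-0.0015,0.0025,0.02,0],[-0.0015,0.0025,0.04,0],[-0.0015,0.0025,0.06,0],[-0.0015,0.0025,0.07,0],[-0.0015,0.0025,0.07,0]]]' >/dev/null; python3 -c "
from h import *
grab_frame('side');rows(C(0,.0925,.081),3.56); print(get_state()['ft_force'])"
```

```text
t 5.95 pos [0.4933 0.2326 0.0934] yang 3.7 | shift [ 0.0008 -0.0028  0.0124] yaw 0.002 rad (0.1 deg) j6 0.23
[-0.04266222 -0.12826389 -1.20805867]
```

```bash
python3 -m crank '[[[0.0005,-0.002,0.004,0],[0.0005,-0.002,0.008,0],[0.0005,-0.002,0.012,0],[0.0005,-0.002,0.013,0],[0.0005,-0.002,0.013,0]]]' ; python3 -c "
from h import *
rows(C(0,.0925,.081),3.56); print(get_state()['ft_force'])"
```

```text
clock: 6.45
position: [0.4908, 0.2329, 0.0795]
orientation: [0.684, 0.729, -0.0, -0.0]
ft_force: [-0.4, -0.4, -1.2]
gripper_width: 0.0399
gripper_force: 20.0
t 6.45 pos [0.4908 0.2329 0.0795] yang 3.7 | shift [ 0.0003 -0.0003 -0.0015] yaw 0.002 rad (0.1 deg) j6 0.23
[-0.40250764 -0.35423531 -1.2306559 ]
```

```bash
python3 -m crank '[[[0,0,0.001,0],[0,0,0.001,0],[0,0,0.001,0],[0,0,0.001,0],[0,0,0.001,0]]]' 70 | grep force; python3 -m crank '[[[0,0,-0.02,0],[0,0,-0.05,0],[-0.02,0,-0.09,0],[-0.065,0,-0.12,0],[-0.11,0,-0.15,0]]]' 100 |grep -E "pos|width"
python3 -m crank '[[[-0.05,0,0,0],[-0.1,0,0,0],[-0.15,0,0,0],[-0.2,0,0,0],[-0.25,0,0,0]]]' >/dev/null; python3 - <<'E'
from h import *
rows((.445,-.31,.24),0)
w=grab_frame("wrist"); save(w,"w4"); 
f=grab_frame("side"); 
for m in masks_of(f,"black_jar"): print(round(m["conf"],2),m["point"],f["image"][m["region"]].mean(0).round(), proj(f,C(0,.0925,.05)))
E
```

```text
ft_force: [-0.5, 0.5, 0.2]
gripper_force: 0.0
position: [0.4975, 0.1294, 0.2258]
gripper_width: 0.0852
t 7.95 pos [ 0.5133 -0.1216  0.2244] yang 3.7 | shift [-0.1837 -0.0802 -0.0156] yaw 0.064 rad (3.7 deg) j6 -0.45
0.64 [330.6, 262.4] [177. 147.  33.] [315.96636292 243.58346837]
0.46 [315.6, 232.1] [75. 79. 64.] [315.96636292 243.58346837]
```

View pics/w4.png

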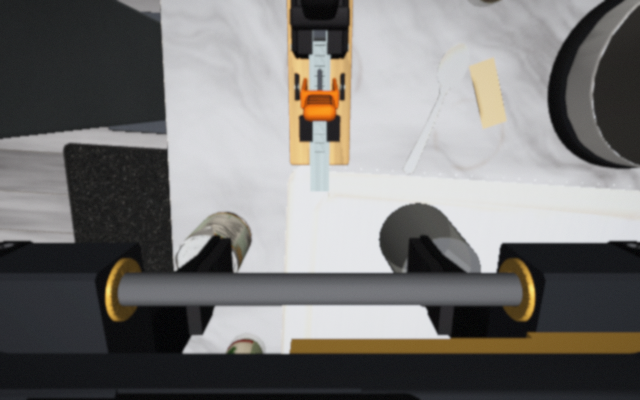

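The black jar stands in the carrier; the side mask agrees. In the wrist view the trigger's finger piece is at (320,103) on the carrier line, the tin at (215,240) and the tumbler at (425,240). Next is the red jar.

```bash
python3 -m crank '[[[-0.05,-0.017,-0.003,0.012],[-0.1,-0.034,-0.006,0.025],[-0.15,-0.051,-0.009,0.038],[-0.2,-0.068,-0.012,0.05],[-0.253,-0.084,-0.016,0.064]]]' >/dev/null;  python3 -m crank '[[[0,0,0,0],[0,0,0,0],[0,0,0,0],[0,0,0,0],[0,0,0,0]]]' >/dev/null; python3 - <<'E'
from h import *
w=grab_frame("wrist"); save(w,"w5")
hsv=cv2.cvtColor(w["image"],cv2.COLOR_RGB2HSV); H=hsv[...,0]; m=((H<8)|(H>172))&(hsv[...,1]>150)&(hsv[...,2]>60)
n,l,st,c=cv2.connectedComponentsWithStats(m.astype(np.uint8))
for i in 1+np.argsort(-st[1:,4])[:3]: print(st[i],c[i],onz(w,c[i],.106).round(4))
i=1+st[1:,4].argmax(); rr=l==i
ys,xs=np.nonzero(rr); print(w["image"][ys,xs].reshape(-1,3).mean(0))
for r in range(st[i][1],st[i][1]+st[i][3],6): q=np.nonzero(rr[r])[0]; print(r,q.min(),q.max())
rows((.445,-.333,.24),0)
E
```

```text
[ 281  139   53   57 2360] [307.24194915 167.1970339 ] [ 0.4406 -0.3337  0.106 ]
[212.99915254  49.00805085  33.46652542]
139 309 310
145 293 324
151 286 329
157 283 332
163 281 333
169 281 333
175 282 332
181 284 330
187 288 326
193 298 317
t 9.15 pos [ 0.4503 -0.3596  0.2389] yang 0.1 | shift [ 0.0266 -0.0053 -0.0011] yaw 0.002 rad (0.1 deg) j6 -0.81
```

View pics/w5.png

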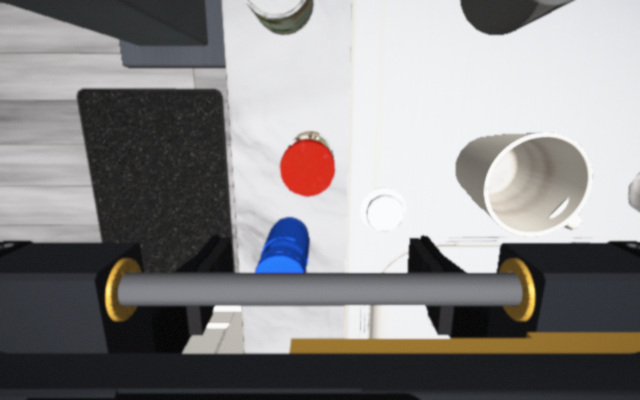

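The red cap is centred at (307,167) and the blue look-alike below it at (285,245). I'll descend on the red jar.

```bash
python3 -m crank '[[[0.02,-0.008,0.01,0],[0.0265,-0.01,0.05,0],[0.0265,-0.01,0.095,0],[0.0265,-0.01,0.13,0],[0.0265,-0.01,0.16,0]]]' >/dev/null;  python3 -m crank '[[[0,0,0.008,0],[0,0,0.008,0],[0,0,0.008,0],[0,0,0.008,0],[0,0,0.008,0]]]' 30 20| grep -E "pos|width"; python3 -m crank '[[[0,0,0,0],[0,0,0,0],[0,0,0,0],[0,0,0,0],[0,0,0,0]]]'
```

```text
position: [0.4407, -0.3353, 0.0727]
gripper_width: 0.0552
clock: 10.65
position: [0.4403, -0.3348, 0.0717]
orientation: [0.707, 0.707, 0.0, 0.001]
ft_force: [1.0, -0.3, 5.7]
gripper_width: 0.0432
gripper_force: 20.0
```

```bash
python3 -m crank '[[[0,0,-0.04,0],[0,0,-0.08,0],[0.02,0.002,-0.12,0],[0.06,0.005,-0.15,0],[0.11,0.01,-0.16,0]]]' >/dev/null;  python3 -m crank '[[[0.05,0.006,0,0],[0.1,0.012,0,0],[0.15,0.018,0,-0.02],[0.2,0.024,0,-0.04],[0.25,0.03,0,-0.061]]]' >/dev/null;  python3 -m crank '[[[0.04,0,0,0],[0.08,0,0,0],[0.12,0,0,0],[0.15,0,0,0],[0.15,0,0,0]]]' >/dev/null; python3 -c "
from h import *
grab_frame('side');print(get_state()['gripper_width']);rows(C(0,.0435,.081),3.56)"
```

```text
0.04338627819967903
t 12.20 pos [0.4694 0.1736 0.2298] yang 3.7 | shift [0.0092 0.025  0.1488] yaw 0.002 rad (0.1 deg) j6 0.13
```

```bash
python3 -m crank '[[[0.005,0.012,0.02,0],[0.009,0.025,0.05,0],[0.009,0.025,0.08,0],[0.009,0.025,0.11,0],[0.009,0.025,0.13,0]]]' >/dev/null;  python3 -c "
from h import *
grab_frame('side');grab_frame('side');rows(C(0,.0435,.0795),3.56);grab_frame('side');rows(C(0,.0435,.0795),3.56)"
```

```text
t 12.80 pos [0.4918 0.1808 0.0967] yang 3.4 | shift [0.0034 0.0021 0.0172] yaw -0.002 rad (-0.1 deg) j6 0.14
t 12.85 pos [0.4933 0.1813 0.0989] yang 3.4 | shift [0.003  0.0005 0.0194] yaw -0.002 rad (-0.1 deg) j6 0.14
```

```bash
python3 -m crank '[[[0.0025,0.0003,0.008,0],[0.0025,0.0003,0.014,0],[0.0025,0.0003,0.018,0],[0.0025,0.0003,0.0185,0],[0.0025,0.0003,0.0185,0]]]' >/dev/null;  python3 -m crank '[[[0,0,0.001,0],[0,0,0.001,0],[0,0,0.001,0],[0,0,0.001,0],[0,0,0.001,0]]]' 70| grep -E "pos|force|width"; python3 -m crank '[[[0,0,-0.02,0],[0,0,-0.05,0],[-0.02,0,-0.09,0],[-0.065,-0.01,-0.12,0],[-0.11,-0.02,-0.15,0]]]' 100 |grep -E "pos|width"; python3 -m crank '[[[-0.05,-0.01,0,0.02],[-0.1,-0.02,0,0.04],[-0.15,-0.03,0,0.06],[-0.2,-0.04,0,0.06],[-0.25,-0.05,0,0.06]]]' >/dev/null;  python3 -m crank '[[[0,0,0,0],[0,0,0,0],[0,0,0,0],[0,0,0,0],[0,0,0,0]]]' >/dev/null; python3 - <<'E'
from h import *
rows((.417,-.1915,.2),0)
w=grab_frame("wrist"); save(w,"w6"); np.save("w6.npy",w,allow_pickle=True)
for t in ("pea_tin",):
  for m in masks_of(w,t):
    r=m["region"]; ys,xs=np.nonzero(r); print(t,round(m["conf"],2),np.round(m["point"]),xs.min(),xs.max(),ys.min(),ys.max(),onz(w,m["point"],.06).round(4))
print(proj(w,(.417,-.1915,.072)))
f=grab_frame("side"); save(f,"s6")
for t in ("black_jar","red_jar"):
  for m in masks_of(f,t): print(t,round(m["conf"],2),np.round(m["point"]),f["image"][m["region"]].mean(0).round())
print(proj(f,C(0,.0925,.05)),proj(f,C(0,.0435,.05)))
E
```

```text
position: [0.4949, 0.1854, 0.0812]
ft_force: [-0.6, -0.4, -0.1]
gripper_width: 0.0604
gripper_force: 0.0
position: [0.4828, 0.082, 0.2273]
gripper_width: 0.0856
t 15.35 pos [ 0.4492 -0.1637  0.2256] yang 0.2 | shift [-0.0277 -0.0323  0.0256] yaw 0.003 rad (0.2 deg) j6 -0.52
pea_tin 0.9 [285. 218.] 249 314 179 256 [ 0.418  -0.1902  0.06  ]
[282.61722432 223.94091736]
black_jar 0.87 [332. 263.] [177. 148.  38.]
black_jar 0.74 [314. 234.] [75. 80. 66.]
red_jar 0.73 [322. 222.] [136.  58.  49.]
red_jar 0.67 [374. 176.] [ 25.  61. 136.]
[315.96636292 243.58346837] [319.3151527  236.42758005]
```

```bash
python3 -m crank '[[[-0.02,-0.02,0.01,0],[-0.0272,-0.032,0.04,0],[-0.0272,-0.032,0.075,0],[-0.0272,-0.032,0.11,0],[-0.0272,-0.032,0.15,0]]]' >/dev/null;  python3 -m crank '[[[0,0,0.01,0],[0,0,0.0115,0],[0,0,0.0115,0],[0,0,0.0115,0],[0,0,0.0115,0]]]' 45 30| grep -E "pos|width"; python3 -m crank '[[[0,0,0,0],[0,0,0,0],[0,0,0,0],[0,0,0,0],[0,0,0,0]]]'
```

```text
position: [0.4181, -0.1932, 0.066]
gripper_width: 0.0567
clock: 17.1
position: [0.418, -0.1931, 0.066]
orientation: [0.707, 0.708, 0.0, 0.001]
ft_force: [-2.2, 0.4, 6.7]
gripper_width: 0.0568
gripper_force: 30.0
```

```bash
python3 -m crank '[[[0,0,-0.04,0],[0,0,-0.08,0],[0.01,0.005,-0.12,0],[0.04,0.015,-0.145,0],[0.08,0.025,-0.15,0]]]' >/dev/null;  python3 -m crank '[[[0.05,0.01,0,-0.01],[0.1,0.02,0,-0.02],[0.15,0.03,0,-0.04],[0.19,0.04,0,-0.06],[0.23,0.05,0,-0.061]]]' >/dev/null; python3 -c "
from h import *
for i in range(4): grab_frame('side')
print(get_state()['gripper_width']);rows(C(0,-.018,.0745),3.56)"
```

```text
0.05626082773391704
t 18.30 pos [0.4913 0.1186 0.2142] yang 3.7 | shift [0.004  0.0063 0.1397] yaw 0.003 rad (0.1 deg) j6 0.02
```

```bash
python3 -m crank '[[[0.004,0.006,0.03,0],[0.004,0.006,0.06,0],[0.004,0.006,0.09,0],[0.004,0.006,0.11,0],[0.004,0.006,0.11,0]]]' >/dev/null; python3 -c "
from h import *
for i in range(4): grab_frame('side')
rows(C(0,-.018,.0745),3.56)"
```

```text
t 19.00 pos [0.4987 0.1216 0.106 ] yang 3.5 | shift [ 0.0014 -0.0014  0.0315] yaw -0.001 rad (-0.1 deg) j6 0.02
```

```bash
python3 -m crank '[[[0.0014,-0.0014,0.01,0],[0.0014,-0.0014,0.02,0],[0.0014,-0.0014,0.027,0],[0.0014,-0.0014,0.03,0],[0.0014,-0.0014,0.03,0]]]'; python3 -c "
from h import *
for i in range(2): grab_frame('side')
rows(C(0,-.018,.0745),3.56); print(get_state()['ft_force'])"
```

```text
clock: 19.5
position: [0.4958, 0.1236, 0.0741]
orientation: [0.685, 0.729, -0.0, -0.0]
ft_force: [-1.3, 0.4, 0.0]
gripper_width: 0.0568
gripper_force: 30.0
t 19.60 pos [0.4959 0.1235 0.0741] yang 3.6 | shift [-0.0007  0.0014 -0.0004] yaw 0.000 rad (0.0 deg) j6 0.03
[-0.49884109  0.05193911 -0.48001488]
```

```bash
python3 -m crank '[[[0,0,0,0],[0,0,0,0],[0,0,0,0],[0,0,0,0],[0,0,0,0]]]' 85| grep -E "force|width"; python3 -m crank '[[[0,0,-0.02,0],[0,0,-0.05,0],[0,0,-0.09,0],[-0.03,0,-0.13,0],[-0.07,0,-0.16,0]]]' >/dev/null; python3 -m crank '[[[-0.04,0,0,0],[-0.08,0,0,0],[-0.11,0,0,0],[-0.11,0,0,0],[-0.11,0,0,0]]]' 60 >/dev/null;  python3 - <<'E'
from h import *
grab_frame("top")
w=grab_frame("wrist"); save(w,"w7"); np.save("w7.npy",w,allow_pickle=True)
rows(C(0,-.192,.09),3.56)
for t in ("trigger","pad","jaw"):
  for m in masks_of(w,t):
    r=m["region"]; ys,xs=np.nonzero(r); print(t,round(m["conf"],2),np.round(m["point"]),xs.min(),xs.max(),ys.min(),ys.max(),onz(w,m["point"],.1).round(4))
print(proj(w,C(0,-.192,.084)),proj(w,C(0,-.197,.105)))
E
```

```text
ft_force: [-0.1, -1.0, -0.1]
gripper_width: 0.0737
gripper_force: 0.0
t 21.20 pos [ 0.5069 -0.0554  0.234 ] yang 3.6 | shift [0.0045 0.0015 0.144 ] yaw 0.000 rad (0.0 deg) j6 -0.33
pad 0.66 [324.  36.] 292 352 29 47 [0.5023 0.0626 0.1   ]
jaw 0.78 [321.  70.] 289 354 29 253 [0.5014 0.0404 0.1   ]
[321.86970719 188.24890611] [322.03608033 200.80774373]
```

View pics/w7.png

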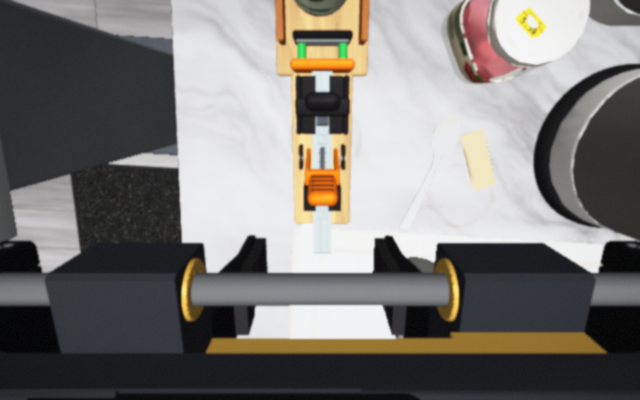

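The wrist view shows the trigger's finger piece at (322,190), where the carrier model predicts it. The pad is at row ~33, the green pins at rows 40–57 and the orange plate at row ~64. The row of goods stands beyond.

```bash
cat >> h.py <<'E'
def jawread(w,xs=(-.017,.017)):
    "edges along carrier y seen at x offsets; returns classified runs (y at z=.055)"
    for x in list(xs):
        out=[]
        for y in np.arange(-.10,.03,.001):
            c,r=proj(w,C(x,y,.055)); 
            if not(0<=r<399): out.append('?');continue
            p=cv2.getRectSubPix(w["image"],(3,3),(float(c),float(r))).reshape(-1,3).mean(0); hh=cv2.cvtColor(np.uint8([[p]]),cv2.COLOR_RGB2HSV)[0,0].astype(int)
            out.append('k' if hh[2]<90 else 'g' if 40<hh[0]<90 and hh[1]>70 else 'o' if hh[0]<18 and hh[1]>150 else '.')
        s=''.join(out); import itertools; i=0; d=[]
        for k,g in itertools.groupby(s): n=len(list(g)); d.append(f"{k}{-100+i}..{-100+i+n-1}"); i+=n
        print(x,' '.join(d))
E
python3 - <<'E'
from h import *
w=np.load("w7.npy",allow_pickle=True).item(); jawread(w,(-.019,-.016,.016,.019))
rows(C(0,-.193,.094),3.56)
E
```

```text
-0.019 .-100..-99 o-98..-93 .-92..-88 g-87..-76 .-75..-73 k-72..-67 .-66..-45 ?-44..29
-0.016 .-100..-99 o-98..-93 .-92..-88 g-87..-76 .-75..-73 k-72..-67 .-66..-45 ?-44..29
0.016 .-100..-99 o-98..-93 .-92..-88 g-87..-75 .-74..-73 k-72..-67 .-66..-47 k-46..-45 ?-44..29
0.019 .-100..-99 o-98..-93 .-92..-88 g-87..-76 .-75..-73 k-72..-68 .-67..-45 ?-44..29
t 21.35 pos [ 0.507  -0.0551  0.2341] yang 3.6 | shift [0.0032 0.0014 0.1401] yaw 0.002 rad (0.1 deg) j6 -0.33
```

```bash
python3 -m crank '[[[0.003,0.0013,0.04,0],[0.003,0.0013,0.08,0],[0.003,0.0013,0.11,0],[0.003,0.0013,0.13,0],[0.003,0.0013,0.14,0]]]' >/dev/null; python3 -m crank '[[[0,0,0,0],[0,0,0,0],[0,0,0,0],[0,0,0,0],[0,0,0,0]]]' 15 25|grep -E "pos|force|width"; python3 -m crank '[[[0,0,0,0],[0,0,0,0],[0,0,0,0],[0,0,0,0],[0,0,0,0]]]' |grep -E "pos|force|width"; python3 -c "
from h import *
rows(C(0,-.193,.094),3.56)"
```

```text
position: [0.5087, -0.0534, 0.0953]
ft_force: [-1.8, 0.6, 3.8]
gripper_width: 0.0237
gripper_force: 25.0
position: [0.5087, -0.0534, 0.0953]
ft_force: [-2.7, 0.2, 6.3]
gripper_width: 0.0238
gripper_force: 25.0
t 22.85 pos [ 0.5087 -0.0534  0.0953] yang 3.5 | shift [ 0.0017 -0.0004  0.0013] yaw -0.000 rad (-0.0 deg) j6 -0.32
```

```bash
python3 -m crank '[[[0.007,0,-0.001,0],[0.015,0,-0.002,0],[0.023,0,-0.002,0],[0.03,0,-0.001,0],[0.034,0,0,0]]]' |grep -E "pos|ft";  python3 -m crank '[[[0,0,0,0],[0,0,0,0],[0,0,0,0],[0,0,0,0],[0,0,0,0]]]' |grep -E "pos|ft|gripper"; python3 - <<'E'
from h import *
w=grab_frame("wrist"); save(w,"w8"); f=grab_frame("top"); save(f,"t8"); jawread(w)
a=cv2.resize(w["image"][:300],(640,300)); b=cv2.resize(f["image"][195:245,250:350],(640,290),interpolation=cv2.INTER_CUBIC)
cv2.imwrite("pics/v8.png",np.vstack([a,b])[...,::-1])
E
```

```text
position: [0.5067, -0.0209, 0.0956]
ft_force: [-3.6, -6.5, 9.3]
position: [0.5067, -0.0207, 0.0956]
ft_force: [-3.2, -4.5, 7.3]
gripper_width: 0.0236
gripper_force: 25.0
-0.017 k-100..-99 .-98..-85 o-84..-81 .-80..-76 g-75..-63 .-62..-61 k-60..-55 .-54..-45 ?-44..29
0.017 k-100..-99 .-98..-85 o-84..-81 .-80..-76 g-75..-63 .-62..-61 k-60..-55 .-54..-45 ?-44..29
```

View pics/v8.png

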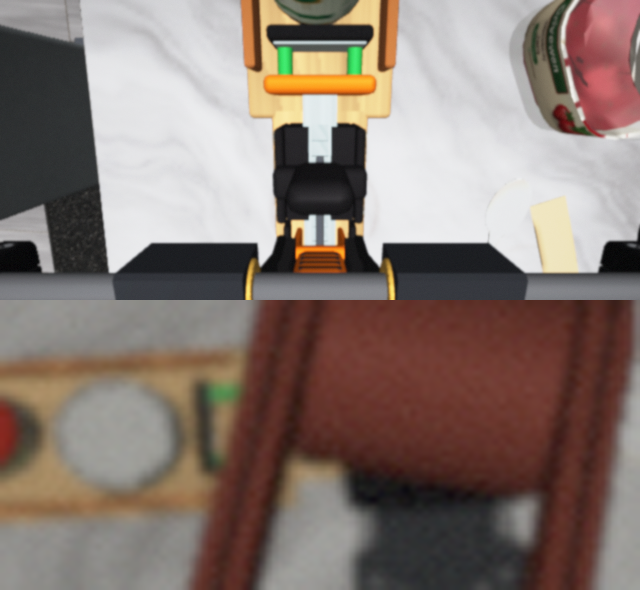

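The pad has advanced about 12 mm, with pins still full length (rows 45–75). The top view shows the tin standing with the pad behind it. I'll pump again.

```bash
python3 -m crank '[[[-0.009,0,-0.001,0],[-0.018,0,-0.002,0],[-0.027,0,-0.001,0],[-0.036,0,0,0],[-0.036,0,0,0]]]' |grep -E "pos|ft";  python3 -m crank '[[[0.008,0,-0.001,0],[0.016,0,-0.002,0],[0.024,0,-0.002,0],[0.032,0,-0.001,0],[0.037,0,0,0]]]' |grep -E "pos|ft"; python3 - <<'E'
from h import *
grab_frame("top"); w=grab_frame("wrist"); jawread(w); print(get_state()["ft_force"],get_state()["position"])
E
```

```text
position: [0.5085, -0.0523, 0.0943]
ft_force: [1.1, 17.9, 5.4]
position: [0.5067, -0.0207, 0.0953]
ft_force: [-1.4, -8.8, 7.1]
-0.017 k-100..-99 .-98..-73 o-72..-66 .-65..-63 o-62..-62 .-61..-61 g-60..-50 .-49..-47 k-46..-44 ?-43..29
0.017 k-100..-99 .-98..-73 o-72..-66 .-65..-63 o-62..-62 .-61..-61 g-60..-50 k-49..-49 .-48..-47 k-46..-44 ?-43..29
[-0.64914276 -6.29226776  6.03482578] [ 0.5066667  -0.02027043  0.09519755]
```

```bash
python3 -m crank '[[[-0.009,0,-0.001,0],[-0.018,0,-0.002,0],[-0.027,0,-0.001,0],[-0.0345,0,0,0],[-0.0345,0,0,0]]]' |grep -E "pos|ft";  python3 -m crank '[[[0.008,0,-0.001,0],[0.016,0,-0.002,0],[0.02,0,-0.002,0],[0.025,0,-0.001,0],[0.025,0,-0.001,0]]]' |grep -E "pos|ft"; python3 - <<'E'
from h import *
grab_frame("top"); w=grab_frame("wrist"); jawread(w); print(get_state()["ft_force"],get_state()["position"])
E
python3 -m crank '[[[0.003,0,0,0],[0.006,0,0,0],[0.01,0,0.001,0],[0.01,0,0.001,0],[0.01,0,0.001,0]]]' |grep -E "pos|ft"; python3 - <<'E'
from h import *
w=grab_frame("wrist"); jawread(w); print(get_state()["ft_force"],get_state()["position"])
f=grab_frame("top");save(f,"t9"); save(w,"w9")
E
```

```text
position: [0.5084, -0.0498, 0.0943]
ft_force: [2.1, 18.3, 5.1]
position: [0.5072, -0.03, 0.0962]
ft_force: [0.0, -6.6, 5.6]
-0.017 .-100..-74 o-73..-64 .-63..-62 o-61..-61 .-60..-60 g-59..-54 ?-53..29
0.017 .-100..-74 o-73..-65 .-64..-62 o-61..-61 .-60..-60 g-59..-54 ?-53..29
[-0.72576804 -6.26854047  6.16282819] [ 0.50725569 -0.03011984  0.09628042]
position: [0.5067, -0.0205, 0.0953]
ft_force: [-1.2, -7.3, 6.6]
-0.017 k-100..-99 .-98..-68 o-67..-60 .-59..-55 g-54..-45 ?-44..29
0.017 k-100..-99 .-98..-68 o-67..-60 .-59..-55 g-54..-45 ?-44..29
[-1.37310315 -6.33438227  7.1123669 ] [ 0.50663582 -0.02044627  0.09530178]
```

```bash
cat >> h.py <<'E'
def prof(f,x,z,y0,y1,st=.002):
    ys=np.arange(y0,y1,st); return ys,np.array([cv2.getRectSubPix(f["image"],(1,1),tuple(map(float,proj(f,C(x,y,z)))))[0,0] for y in ys]).astype(int)
E
python3 - <<'E'
from h import *
f=grab_frame("top")
for x in (-.017,.017):
    ys,p=prof(f,x,.055,-.08,-.015,.003); print(x,[(round(y*1e3),*map(int,q)) for y,q in zip(ys,p)])
ys,p=prof(f,0,.08,-.05,.13,.004); print([(round(y*1e3),*map(int,q)) for y,q in zip(ys,p)])
E
```

```text
-0.017 [(-80, 82, 44, 39), (-77, 70, 35, 31), (-74, 78, 40, 33), (-71, 89, 46, 33), (-68, 98, 51, 41), (-65, 123, 66, 44), (-62, 161, 89, 41), (-59, 182, 111, 53), (-56, 169, 124, 63), (-53, 130, 136, 73), (-50, 105, 142, 80), (-47, 95, 140, 80), (-44, 78, 122, 72), (-41, 63, 90, 61), (-38, 47, 53, 42), (-35, 59, 54, 43), (-32, 83, 74, 59), (-29, 92, 86, 71), (-26, 108, 105, 99), (-23, 124, 124, 118), (-20, 143, 141, 137), (-17, 151, 149, 145)]
0.017 [(-80, 93, 51, 41), (-77, 105, 66, 51), (-74, 125, 94, 69), (-71, 143, 115, 83), (-68, 142, 113, 79), (-65, 141, 98, 62), (-62, 162, 96, 49), (-59, 177, 109, 51), (-56, 157, 119, 57), (-53, 120, 127, 67), (-50, 94, 131, 71), (-47, 85, 129, 72), (-44, 74, 114, 68), (-41, 61, 85, 57), (-38, 55, 59, 46), (-35, 77, 67, 52), (-32, 109, 92, 69), (-29, 123, 108, 84), (-26, 126, 116, 100), (-23, 133, 127, 116), (-20, 142, 139, 131), (-17, 149, 147, 142)]
[(-50, 164, 137, 100), (-46, 137, 118, 90), (-42, 77, 71, 60), (-38, 43, 42, 39), (-34, 84, 82, 79), (-30, 130, 130, 126), (-26, 155, 154, 151), (-22, 160, 160, 155), (-18, 160, 160, 155), (-14, 157, 158, 153), (-10, 158, 158, 154), (-6, 157, 157, 153), (-2, 157, 157, 153), (2, 158, 159, 154), (6, 157, 157, 152), (10, 158, 157, 153), (14, 157, 157, 152), (18, 143, 143, 139), (22, 119, 117, 111), (26, 97, 82, 75), (30, 104, 48, 40), (34, 128, 41, 31), (38, 136, 42, 32), (42, 135, 39, 30), (46, 136, 40, 31), (50, 135, 40, 32), (54, 133, 39, 29), (58, 134, 40, 29), (62, 136, 42, 33), (66, 136, 43, 34), (70, 122, 37, 28), (74, 82, 30, 26), (78, 36, 22, 18), (82, 27, 32, 24), (86, 31, 57, 32), (90, 38, 74, 44), (94, 38, 67, 42), (98, 41, 66, 45), (102, 42, 76, 49), (106, 39, 78, 48), (110, 33, 57, 36), (114, 42, 39, 26), (118, 90, 60, 40), (122, 131, 85, 54), (126, 145, 101, 73)]
```

```bash
cat >> h.py <<'E'
def gap(n=2):
    r=[]
    for _ in range(n):
        f=grab_frame("top")
        for x in (-.019,-.016,.016,.019):
            ys,p=prof(f,x,.055,-.075,.0,.0005); o=p[:,0]-p[:,1]; i=o[:110].argmax(); L=p.sum(1); w=slice(i,min(i+60,len(L))); j=i+L[w].argmin()
            def ref(a,k): a=a[max(k-5,0):k+6].astype(float); q=np.polyfit(np.arange(len(a))-5,a,2); return ys[k]-.0005*q[1]/(2*q[0]) if abs(q[0])>1e-9 else ys[k]
            r.append((ref(o,i)*1e3,ref(L,j)*1e3))
    r=np.array(r); print("orange %.1f dark %.1f gap %.1f (sd %.1f)"%(*r.mean(0),(r[:,1]-r[:,0]).mean(),(r[:,1]-r[:,0]).std()))
    s=get_state(); print("t %.2f F %s C-y %.1f z %.4f"%(s["clock"],s["ft_force"].round(1),1e3*((s["position"][:2]-O)@u),s["position"][2]))
E
python3 -c "
from h import *
gap()"
python3 -m crank '[[[0.001,0,0,0],[0.002,0,0,0],[0.003,0,0.001,0],[0.004,0,0.001,0],[0.004,0,0.001,0]]]' >/dev/null; python3 -c "
from h import *
gap()"
python3 -m crank '[[[-0.009,0,-0.001,0],[-0.018,0,-0.002,0],[-0.027,0,-0.002,0],[-0.036,0,-0.001,0],[-0.038,0,-0.001,0]]]' >/dev/null; python3 -c "
from h import *
gap()"
```

```text
orange -60.5 dark -37.4 gap 23.0 (sd 0.6)
t 26.90 F [-0.5 -7.2  6.5] C-y -161.7 z 0.0953
orange -58.0 dark -35.4 gap 22.6 (sd 0.5)
t 27.50 F [-0.7 -7.   8.6] C-y -158.0 z 0.0946
orange -60.7 dark -38.0 gap 22.7 (sd 0.3)
t 28.10 F [ 3.1 20.7  4.1] C-y -189.1 z 0.0940
```

```bash
python3 -m crank '[[[0.008,0,-0.001,0],[0.016,0,-0.001,0],[0.023,0,-0.001,0],[0.027,0,0,0],[0.027,0,0,0]]]' >/dev/null; python3 -c "
from h import *
gap()"
python3 -m crank '[[[0.003,0,0,0],[0.006,0,0,0],[0.009,0,0.001,0],[0.012,0,0.001,0],[0.012,0,0.001,0]]]' >/dev/null; python3 -c "
from h import *
gap()
f=grab_frame('top'); ys,p=prof(f,0,.08,-.05,.13,.004); print([(round(y*1e3),*map(int,q)) for y,q in zip(ys,p)])"
```

```text
orange -57.1 dark -34.4 gap 22.7 (sd 0.4)
t 28.70 F [-0.7 -5.7  9.1] C-y -168.5 z 0.0954
orange -50.8 dark -28.7 gap 22.1 (sd 0.3)
t 29.30 F [ 1.1 -8.   4.5] C-y -157.1 z 0.0939
[(-50, 184, 115, 60), (-46, 165, 122, 80), (-42, 160, 134, 97), (-38, 137, 118, 91), (-34, 85, 77, 67), (-30, 47, 46, 42), (-26, 72, 72, 67), (-22, 122, 121, 117), (-18, 151, 150, 146), (-14, 158, 157, 153), (-10, 157, 157, 153), (-6, 153, 153, 149), (-2, 156, 157, 151), (2, 160, 161, 156), (6, 157, 157, 154), (10, 157, 157, 152), (14, 157, 157, 152), (18, 157, 156, 152), (22, 157, 157, 153), (26, 148, 147, 145), (30, 126, 124, 119), (34, 102, 93, 85), (38, 99, 53, 45), (42, 123, 39, 29), (46, 134, 41, 31), (50, 136, 40, 33), (54, 137, 41, 30), (58, 134, 42, 30), (62, 135, 38, 29), (66, 135, 44, 32), (70, 134, 41, 32), (74, 134, 39, 32), (78, 123, 39, 30), (82, 83, 28, 23), (86, 43, 31, 25), (90, 30, 46, 30), (94, 36, 69, 36), (98, 39, 70, 43), (102, 39, 62, 42), (106, 42, 72, 50), (110, 39, 77, 47), (114, 28, 63, 36), (118, 43, 47, 32), (122, 90, 65, 44), (126, 134, 96, 70)]
```

```bash
python3 -m crank '[[[-0.009,0,-0.001,0],[-0.018,0,-0.002,0],[-0.027,0,-0.002,0],[-0.036,0,-0.001,0],[-0.039,0,-0.001,0]]]' >/dev/null; python3 -c "
from h import *
gap()"
python3 -m crank '[[[0.008,0,-0.001,0],[0.016,0,-0.001,0],[0.023,0,-0.001,0],[0.027,0,0,0],[0.027,0,0,0]]]' >/dev/null; python3 -c "
from h import *
gap()"
python3 -m crank '[[[0.002,0,0,0],[0.004,0,0,0],[0.006,0,0.001,0],[0.006,0,0.001,0],[0.006,0,0.001,0]]]' >/dev/null; python3 -c "
from h import *
gap()"
```

```text
orange -53.7 dark -30.7 gap 23.0 (sd 0.5)
t 29.95 F [ 5.8 26.1  4.9] C-y -188.0 z 0.0938
orange -49.6 dark -27.3 gap 22.3 (sd 0.9)
t 30.55 F [-0.7 -6.1  8.1] C-y -168.5 z 0.0952
orange -47.2 dark -25.4 gap 21.8 (sd 0.7)
t 31.15 F [-1.9 -7.7 10.3] C-y -163.1 z 0.0946
```

```bash
python3 -m crank '[[[0.002,0,0,0],[0.004,0,0,0],[0.006,0,0,0],[0.006,0,0,0],[0.006,0,0,0]]]' >/dev/null; python3 -c "
from h import *
gap()
f=grab_frame('top'); ys,p=prof(f,0,.11,.03,.13,.004); print([(round(y*1e3),*map(int,q)) for y,q in zip(ys,p)])"
```

```text
orange -44.9 dark -25.2 gap 19.6 (sd 0.5)
t 31.75 F [ 1.3 -9.6  4.3] C-y -157.6 z 0.0939
[(30, 116, 114, 108), (34, 94, 76, 69), (38, 111, 43, 35), (42, 133, 41, 32), (46, 135, 39, 31), (50, 135, 40, 29), (54, 136, 41, 32), (58, 134, 40, 28), (62, 134, 40, 29), (66, 133, 40, 28), (70, 133, 38, 29), (74, 131, 40, 32), (78, 99, 33, 22), (82, 50, 26, 21), (86, 29, 41, 27), (90, 36, 66, 40), (94, 39, 72, 44), (98, 39, 62, 41), (102, 45, 76, 52), (106, 42, 83, 51), (110, 36, 70, 42), (114, 38, 46, 31), (118, 83, 63, 47), (122, 125, 105, 91), (126, 132, 125, 118)]
```

```bash
python3 -m crank '[[[-0.009,0,-0.001,0],[-0.018,0,-0.002,0],[-0.027,0,-0.002,0],[-0.036,0,-0.001,0],[-0.039,0,0,0]]]' >/dev/null; python3 -c "
from h import *
gap()"
python3 -m crank '[[[0.008,0,-0.001,0],[0.016,0,-0.001,0],[0.022,0,-0.001,0],[0.025,0,0,0],[0.025,0,0,0]]]' >/dev/null; python3 -c "
from h import *
gap()"
python3 -m crank '[[[0.002,0,0,0],[0.004,0,0,0],[0.005,0,0,0],[0.005,0,0,0],[0.005,0,0,0]]]' >/dev/null; python3 -c "
from h import *
gap()"
```

```text
orange -50.4 dark -27.2 gap 23.3 (sd 0.8)
t 32.40 F [ 2.6 25.3 11.7] C-y -188.0 z 0.0936
orange -44.5 dark -25.3 gap 19.3 (sd 0.6)
t 33.00 F [-0.8 -8.7 10.5] C-y -171.1 z 0.0947
orange -43.3 dark -25.5 gap 17.8 (sd 0.4)
t 33.60 F [  0.1 -11.7   9.7] C-y -166.9 z 0.0945
```

```bash
python3 -m crank '[[[0.001,0,0,0],[0.002,0,0,0],[0.003,0,0,0],[0.003,0,0,0],[0.003,0,0,0]]]' >/dev/null; python3 -c "
from h import *
gap(3)"
python3 -m crank '[[[0.001,0,0,0],[0.002,0,0,0],[0.002,0,0,0],[0.002,0,0,0],[0.002,0,0,0]]]' >/dev/null; python3 -c "
from h import *
gap(3)
w=grab_frame('wrist'); save(w,'wF'); f=grab_frame('top'); save(f,'tF')
for x in (-.017,.017):
    ys,p=prof(f,x,.055,-.06,-.005,.003); print(x,[(round(y*1e3),*map(int,q)) for y,q in zip(ys,p)])
jawread(w)
"
```

```text
orange -42.3 dark -25.4 gap 16.9 (sd 0.6)
t 34.25 F [  0.4 -12.9   5.7] C-y -164.1 z 0.0943
orange -41.5 dark -25.5 gap 16.0 (sd 0.5)
t 34.90 F [  1.3 -13.9   5.6] C-y -162.4 z 0.0941
-0.017 [(-60, 161, 131, 95), (-57, 169, 140, 100), (-54, 169, 141, 100), (-51, 160, 132, 93), (-48, 145, 108, 73), (-45, 153, 93, 52), (-42, 175, 101, 47), (-39, 178, 115, 55), (-36, 149, 123, 65), (-33, 104, 116, 67), (-30, 71, 90, 60), (-27, 51, 59, 47), (-24, 52, 51, 42), (-21, 70, 65, 53), (-18, 85, 80, 69), (-15, 101, 99, 90), (-12, 120, 118, 111), (-9, 136, 135, 130), (-6, 147, 146, 142)]
0.017 [(-60, 163, 136, 97), (-57, 163, 136, 98), (-54, 160, 133, 96), (-51, 154, 126, 90), (-48, 141, 106, 73), (-45, 146, 93, 53), (-42, 173, 102, 49), (-39, 175, 114, 55), (-36, 147, 121, 64), (-33, 108, 119, 70), (-30, 74, 95, 63), (-27, 60, 69, 53), (-24, 71, 64, 51), (-21, 104, 89, 67), (-18, 123, 106, 79), (-15, 124, 110, 88), (-12, 127, 118, 105), (-9, 138, 133, 124), (-6, 143, 141, 135)]
-0.017 k-100..-99 .-98..-53 o-52..-46 ?-45..29
0.017 k-100..-99 .-98..-53 o-52..-46 ?-45..29
```

```bash
python3 - <<'E'
from h import *
f=grab_frame("top"); n=f["image"].copy()
fs={"t9":cv2.imread("pics/t9.png")[...,::-1],"tF":cv2.imread("pics/tF.png")[...,::-1],"now":n}
for k,im in fs.items():
    f["image"]=np.ascontiguousarray(im); A=[];Wd=[]
    for xc in (-.018,.018):
        a=0
        for x in xc+np.arange(-.008,.0081,.002):
            ys,p=prof(f,x,.05,-.075,-.01,.0005); g=p[:,1]-np.maximum(p[:,0],p[:,2]+10); a=a+np.clip(g,0,None)
        A.append(a.sum()*.5/100); h=a>a.max()/2; Wd.append(h.sum()*.5)
    # 50% crossings: orange->green (R-G zero) and green->black
    print(k,"green area",np.round(A,1),"fwhm",Wd)
w=grab_frame("wrist")
# pin in wrist image: print rows 0-30 at columns of plate
for c in (proj(w,C(-.018,-.046,.055))[0],proj(w,C(.018,-.046,.055))[0]): print(round(c),[tuple(map(int,w["image"][r,int(c)])) for r in range(0,24,3)])
E
```

```text
t9 green area [15.7 14.4] fwhm [np.float64(10.0), np.float64(10.0)]
tF green area [3.2 3.3] fwhm [np.float64(4.5), np.float64(4.5)]
now green area [3.3 3.4] fwhm [np.float64(4.5), np.float64(5.0)]
279 [(99, 43, 7), (95, 41, 6), (95, 41, 9), (96, 43, 8), (96, 43, 8), (97, 43, 8), (181, 139, 89), (227, 191, 131)]
360 [(95, 42, 7), (95, 41, 8), (96, 41, 6), (96, 42, 9), (95, 43, 8), (99, 47, 15), (211, 169, 108), (238, 209, 145)]
```

```bash
cat > fit.py <<'E'
from h import *
from scipy.optimize import least_squares
from scipy.special import erf
f=grab_frame("top"); now=f["image"].copy()
ims=[cv2.imread(f"pics/{k}.png")[...,::-1] for k in ("t9",)]+[now]
c0=[-60.5,-41.5]
for x in (-.018,.018):
    D=[]
    for im in ims:
        f["image"]=np.ascontiguousarray(im); ys,_=prof(f,x,.055,-.08,.0,.001)
        D.append(np.mean([prof(f,x+d,.055,-.08,.0,.001)[1] for d in (-.002,0,.002)],0))
    y=ys*1e3
    def model(e,cols,s):
        v=np.tile(cols[0],(len(y),1)).astype(float)
        for k,ed in enumerate(e): v+= .5*(1+erf((y-ed)/(s*1.414)))[:,None]*(cols[k+1]-cols[k])
        return v
    def res(q):
        s,tp,tb=q[:3]; og,gr,bl=q[3:12].reshape(3,3); r=[]
        for i in range(2):
            a,g=q[12+2*i:14+2*i]; b,t=q[16+6*i:19+6*i],q[19+6*i:22+6*i]
            e=[a,a+tp,a+tp+g,a+tp+g+tb]; m=(y>a-6)&(y<e[3]+4) if False else (y>c0[i]-8)&(y<(-33,-20)[i])
            r.append((model(e,[b,og,gr,bl,t],s)-D[i])[m].ravel())
        return np.concatenate(r+[[ (tp-6)*3,(tb-7)*3 ]])
    q0=np.r_[3.5,6,7,200,100,35,90,160,80,40,40,35,-63.5,17,-44.5,10,120,90,60,90,80,70,160,130,95,90,80,70]
    so=least_squares(res,q0); q=so.x
    print("x",x,"sigma %.2f plate %.1f pad %.1f gap0 %.1f gap1 %.1f press %.1f rms %.1f"%(q[0],q[1],q[2],q[13],q[15],q[13]-q[15],np.sqrt(2*so.cost/len(so.fun))), q[3:12].round())
E
python3 fit.py
```

```text
x -0.018 sigma 3.51 plate 7.7 pad 7.7 gap0 13.3 gap1 5.7 press 7.6 rms 3.5 [205. 107.  43. 102. 148.  86.  35.  40.  36.]
x 0.018 sigma 3.63 plate 4.8 pad 5.5 gap0 15.3 gap1 9.2 press 6.1 rms 4.0 [241. 100.  24.  95. 136.  81.  14.   3.  17.]
```

```bash
python3 - <<'E'
from h import *
gap(3); s=get_state(); print(s["gripper_width"],s["gripper_force"])
f=grab_frame("top"); g=grab_frame("side")
a=cv2.resize(f["image"][195:245,220:320],(640,320),interpolation=cv2.INTER_CUBIC); b=cv2.resize(g["image"][180:290,280:400],(300,275),interpolation=cv2.INTER_CUBIC)
c=np.zeros((275,640,3),np.uint8); c[:,:300]=b; d=cv2.imread("pics/t9.png")[...,::-1][200:240,255:305]; c[:270,305:640]=cv2.resize(d,(335,270),interpolation=cv2.INTER_CUBIC)
cv2.imwrite("pics/v10.png",np.vstack([a,c])[...,::-1])
E
```

```text
orange -41.6 dark -25.5 gap 16.0 (sd 0.4)
t 35.30 F [  1.2 -15.    5. ] C-y -162.4 z 0.0941
0.023853153513921546 25.00026896595955
```

View pics/v10.png

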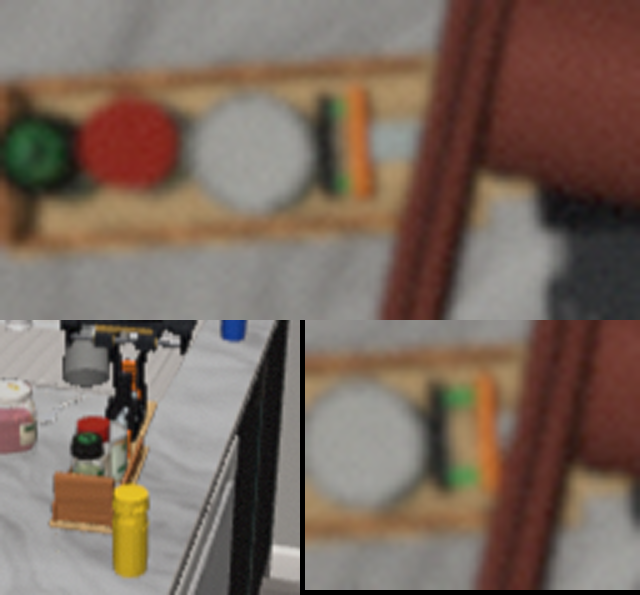

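The final picture shows all three goods upright and touching, from the end stop (col 15) to the pad (col 326). The green pins are about half as long as in the relaxed reference at lower right, and the trigger is held squeezed. I'm handing in.

```bash
python3 -c "
from cell import *
print(finish_job())"
```

```text
the job is handed in; nothing more can be done
None
```

I handed the job in at about 35 s: the tin and both jars stand upright and snug in the carrier, the trigger is still held squeezed, and the pad spring is pressed in by my estimate 6–8 mm of 16 mm; that figure comes from a blurry top view, and the trigger force hinted at up to about 10 mm.

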